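# Sweep loose adapter rings into the parts fence

### The job

Tidy the worktop: sweep the three loose black adapter rings across the surface into the low U-shaped fence, in through its open side, until each lies flat and wholly inside. Push them along with the fingertips and keep them on the worktop - do not pick up or lift any of them - and leave the vial, the dropper bottle, the eyepiece and the objective standing where they are.

Things in the scene. Friction and masses are not known exactly. Their poses are not given: they have to be found in the camera images.
- fence: low U-shaped aluminium fence fixed to the worktop, no floor, open to its +y (to the robot's left, turned up to 0.3 rad). Inside 190 mm wide (x), 110 mm deep (y); walls 6 mm thick, 22 mm high; flat feet 3 mm high reach 15 mm outside the side walls. Origin: centre of the inside area, on the worktop; mouth line with the wall ends at y = +55 mm, back wall face at y = -55 mm, side wall faces at x = -95 and +95 mm.
- ring_0: one of three identical black camera adapter rings lying flat: outside diameter 39 mm, 14 mm high, hole about 28 mm wide, about 30 g; slides on the worktop when pushed. Origin: centre of its underside, z up. All start on the open side of the fence, outside it, at least 15 mm clear of one another.
- ring_1: one of three identical black camera adapter rings lying flat: outside diameter 39 mm, 14 mm high, hole about 28 mm wide, about 30 g; slides on the worktop when pushed. Origin: centre of its underside, z up. All start on the open side of the fence, outside it, at least 15 mm clear of one another.
- ring_2: one of three identical black camera adapter rings lying flat: outside diameter 39 mm, 14 mm high, hole about 28 mm wide, about 30 g; slides on the worktop when pushed. Origin: centre of its underside, z up. All start on the open side of the fence, outside it, at least 15 mm clear of one another.
- vial: small upright sample vial with a screw cap, 22 mm in diameter, 48 mm high, standing on the far side of the fence, away from the robot, near its side wall. A bystander: not to be moved or tipped. Origin: centre of its underside, z up.
- bottle: small upright white dropper bottle, 28 mm in diameter, 67 mm high, standing behind the rings as seen from the robot. A bystander: not to be moved or tipped. Origin: centre of its underside, z up.
- eyepiece: black microscope eyepiece standing upright, 33 mm in diameter, 45 mm high, to the left of the rings. A bystander: not to be moved or tipped. Origin: centre of its underside, z up.
- objective: small upright metal microscope objective, 24 mm in diameter, 36 mm high, near the front edge of the worktop between the robot and the rings. A bystander: not to be moved or tipped. Origin: centre of its underside, z up.
There are look-alikes about, which are no part of the job. What is shaped like the ring_2 but yellow is not meant.

How it is judged (in metres and radians):
At the end, for the whole second after the job is handed in: All three rings lie flat (0.1 rad, 4 mm) and at rest inside the fence, each wholly behind the mouth line (centre at least 18 mm behind it); the four standing things are upright (0.3 rad) and within 15 mm of where they were (y of ring_0 in the frame of fence between -0.055 and 0.037 m and x of ring_0 in the frame of fence between -0.095 and 0.095 m and height (world z) of each of ring_0, ring_1, ring_2 below 0.004 m and angle between each of ring_0, ring_1, ring_2's own z axis and vertical below 0.1 rad and linear speed of each of ring_0, ring_1, ring_2 below 0.01 m/s and y of ring_1 in the frame of fence between -0.055 and 0.037 m and x of ring_1 in the frame of fence between -0.095 and 0.095 m and y of ring_2 in the frame of fence between -0.055 and 0.037 m and x of ring_2 in the frame of fence between -0.095 and 0.095 m and distance of each of vial, bottle, eyepiece, objective from where it was at the start of the episode below 0.015 m and angle between each of vial, bottle, eyepiece, objective's own z axis and vertical below 0.3 rad); the robot touches nothing.
It fails at once if an adapter ring was lifted off the worktop or tipped up (height (world z) of any of ring_0, ring_1, ring_2 above 0.01 m or angle between any of ring_0, ring_1, ring_2's own z axis and vertical above 0.6 rad).
It fails at once if the vial was shifted or tipped (distance of vial from where it was at the start of the episode above 0.015 m or angle between vial's own z axis and vertical above 0.3 rad).
It fails at once if the dropper bottle was shifted or tipped (distance of bottle from where it was at the start of the episode above 0.015 m or angle between bottle's own z axis and vertical above 0.3 rad).
It fails at once if the eyepiece was shifted or tipped (distance of eyepiece from where it was at the start of the episode above 0.015 m or angle between eyepiece's own z axis and vertical above 0.3 rad).
It fails at once if the objective was shifted or tipped (distance of objective from where it was at the start of the episode above 0.015 m or angle between objective's own z axis and vertical above 0.3 rad).
It also fails if it takes over 72 s, if anything falls off the work surface, if the arm or the gripper's body presses on something with over 40 N, if the wrist force passes 120 N, or if a joint passes its speed limit or range.

### The arm

A 6-joint arm with a two-finger parallel gripper is mounted at the origin on a cart in front of the work surface, level with it; the furniture and walls round the work are solid. World frame = base frame: x ahead of the robot, y to its left, z up, the work surface at z = 0. Lengths are in mm, angles in degrees, forces in N, time in s.
With the tool pointing down it reaches from about 300 to 850 mm from the base axis. Payload 4.2 kg.
Tool frame: the origin (TCP) lies on the centre line of the jaws, within the pads' length; the fingertips stand 14 mm ahead of it and the grasp point (between the pads) lies 5 mm behind it (env.finger_overhang is the z of the fingertips in the tool frame, in mm); z points along the fingers, y is the line along which they close (so a half turn about z gives the same grasp; the last joint's range is limited). The gripper opens to 91 mm and grips with 3 to 60 N. Pads are 32 mm wide; open, the fingers measure 118 mm over their backs; the gripper's body (76 mm by 178 mm) begins 60 mm behind the grasp point.
Start: joints at [71.391, 18.312, 89.639, -0, 72.044, -1.146], TCP at [172.562, 548.514, 200.176] pointing down, gripper open.
Joint ranges: [-177.97, 177.97], [-48.28, 115.42], [12.27, 149.76], [-77.06, 257.06], [2.81, 150.46], [-146.56, 146.56]. Speed limits (degrees/s): [147.25, 147.25, 180, 180, 180, 180].

### API

Orientations are given as [roll, pitch, yaw] about the fixed x, y, z axes, in that order (R = Rz(yaw) Ry(pitch) Rx(roll)).
In Python, from workcell import sensors, viewer, env gives the robot as it stands. The module is installed in compiled form; this text tells all that it offers.
- The arm moves only by the tool step_arm, never from a script. Its argument "plan" is one flat list of numbers, 6 for each row, row after row: the shift along the tool's x, y, z in cm, then the turn, a rotation vector about the tool's x, y, z in rad. In form: [x, y, z, wx, wy, wz, x, y, z, wx, wy, wz, ...]. A call has 1 to 5 rows; each row shifts and turns the commanded pose from where the row before left it, along the tool's axes as they then stand; what a row does not reach is not made up. A row lasts 1/12 s, in which the tool goes at most 41.7 mm and 7.16 degrees, less where a joint would pass 70% of its speed; a pose out of reach is approached as far as the arm can. A call is refused whole if a number of a shift passes 4.17 or a number of a turn 0.125, either way. A call with a gripper value outside its range is refused whole. "hand" is the finger opening in cm, from 0 to 9.12, set as the call begins (left out, the last holds). The fingers move at their own pace and stop on an object; "newtons" is the grip in N (left out, the last holds). Time passes only in rows, so rows that do not move let the fingers close. It gives the time, the measured TCP pose, the force, the opening and the grip force at its end, in the units of the state.
- sensors.state(): the state, without advancing time (a new reading comes with each control period).
- viewer.grab_frame(name): name is "scene" or "top" or "wrist"; returns a dict with "img" (384x512x3 uint8, red, green, blue), "fx", "fy", "cx", "cy" (pixels), "position" and "attitude" of the camera in the world. Camera axes: x right, y down, z forward; pixel columns grow to the right and rows downward; lengths in mm; the calibration is good to about 2 mm. The wrist camera is an equidistant fisheye: a pixel r from the principal point sees the ray r / f radians off the axis. A picture is of the moment at which its call begins. There is no depth.
- env.job_done(): hands the job in; it is judged then, once.
Trained networks look in a picture, given as the dict that the camera call returned (one of the last four; its "shot" number tells which), for a name from the list of things; names that differ only in an ending like _2 or _b are one class to them, and where a whole thing is asked for, a point or a joint stands for the part that bears it (a point fixed in the world has none). Each returns a list of dicts, best first, with "score" (0 to 1); they miss things now and then, are a little off and sometimes report something else, mostly with a low value. They report only what shows in the picture. A call takes as long as a camera call. They do not tell look-alikes from the thing itself.
- viewer.boxes_of(name, picture): "location" ([column, row] in pixels, amid what is visible of it).
- viewer.pinpoint(name, picture): "location" ([column, row] in pixels: a listed point, or the origin of a listed thing).
The state is a dict: "time_s": time; "qpos": joint angles; "qvel": joint speeds; "effort": joint torques, N m; "ee_pos": TCP position; "ee_rot": TCP orientation; "force": force on the tool from outside, world axes, zero at the start; "torque": the same for the moment, N m; "gripper_width": finger opening in mm; "gripper_force": force on a finger pad.
Only numpy, scipy, OpenCV 4.12 (cv2) and the standard library are available. Lean on these libraries where they do the work, as an engineer would, in place of code of your own. Each camera call takes 0.05 s, during which the arm holds its last target. There are 200 camera calls.

## Working session

There is one attempt and no reset: what is moved stays moved. The work goes in short steps, Python scripts to look and compute and a tool call to move; the robot and the scene stay as the last step left them, time stands still between calls to the robot, and variables do not carry over. Pictures are saved under pics/ and viewed, at most 10 in all, crops included, and the job is handed in when it is done.

Besides the shell and the picture viewer there is one more tool, called as name(argument=value, ...) on one line, values as JSON. step_arm: Moves the arm, as the interface text tells. Its arguments: {"type":"object","properties":{"plan":{"type":"array","items":{"type":"number"}},"hand":{"type":"number"},"newtons":{"type":"number"}},"required":["plan"]}

```bash
mkdir -p pics
cat > h.py <<'E'
import numpy as np, cv2
from scipy.spatial.transform import Rotation as R
from workcell import sensors, viewer, env
def Rm(a):
    a=np.array(a,float)
    return a if a.shape==(3,3) else R.from_euler('xyz',a,degrees=True).as_matrix()
def px2w(p,uv,z=0):
    d=np.array([(uv[0]-p['cx'])/p['fx'],(uv[1]-p['cy'])/p['fy'],1.])
    w=Rm(p['attitude'])@d; c=np.array(p['position'])
    return c+w*(z-c[2])/w[2]
def w2px(p,X):
    c=Rm(p['attitude']).T@(np.array(X,float)-p['position'])
    return [c[0]/c[2]*p['fx']+p['cx'],c[1]/c[2]*p['fy']+p['cy']]
E
python3 - <<'E'
from h import *
s=sensors.state();print(s['ee_pos'],s['ee_rot'],s['time_s'])
for n in ['top','scene']:
    p=viewer.grab_frame(n);cv2.imwrite(f'pics/{n}0.png',p['img'][...,::-1])
    print(n,p['position'],p['attitude'],p['fx'])
    for o in ['fence','ring_0','vial','bottle','eyepiece','objective']:
        for d in viewer.pinpoint(o,p)[:5]: print(o,round(d['score'],2),np.round(d['location']),px2w(p,d['location']).round()[:2])
E
```

```text
[172.39015101 547.9992884  199.29082316] [-1.79897046e+02 -2.03643253e-03  1.62536670e+02] 0.0
top [ 377.98520858   80.72240882 1118.5569025 ] [-171.03553549   -1.55777448  -88.33798896] 378.7593630833126
ring_0 0.64 [239. 220.] [471. 101.]
ring_0 0.59 [269. 165.] [641.  18.]
ring_0 0.56 [295. 148.] [697. -62.]
ring_0 0.51 [208. 174.] [607. 200.]
ring_0 0.45 [254. 187.] [570.  61.]
vial 0.49 [352. 147.] [ 706. -236.]
bottle 0.39 [270. 134.] [736.  16.]
eyepiece 0.6 [170. 179.] [588. 311.]
objective 0.45 [242. 255.] [368.  89.]
scene [-92.7199976  487.18008428 566.44107332] [-124.60675237   -1.34290554 -123.57814511] 409.6677726101927
fence 0.87 [327. 174.] [ 550. -182.]
ring_0 0.57 [265. 163.] [681. -75.]
ring_0 0.51 [245. 183.] [626.  24.]
ring_0 0.51 [188. 211.] [595. 197.]
ring_0 0.5 [253. 230.] [464. 107.]
ring_0 0.46 [242. 202.] [559.  75.]
vial 0.45 [309. 147.] [ 688. -235.]
bottle 0.72 [228. 162.] [738.   9.]
eyepiece 0.68 [141. 229.] [591. 308.]
objective 0.55 [292. 248.] [375.  70.]
```

```bash
python3 -c "
import cv2
a=cv2.imread('pics/top0.png')[100:300,130:400];cv2.imwrite('pics/t1.png',cv2.resize(a,None,fx=2.95,fy=2.95,interpolation=2))
a=cv2.imread('pics/scene0.png')[110:310,110:430];cv2.imwrite('pics/s1.png',cv2.resize(a,None,fx=2.5,fy=2.5,interpolation=2))"
```

```text
(no output)
```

View pics/t1.png

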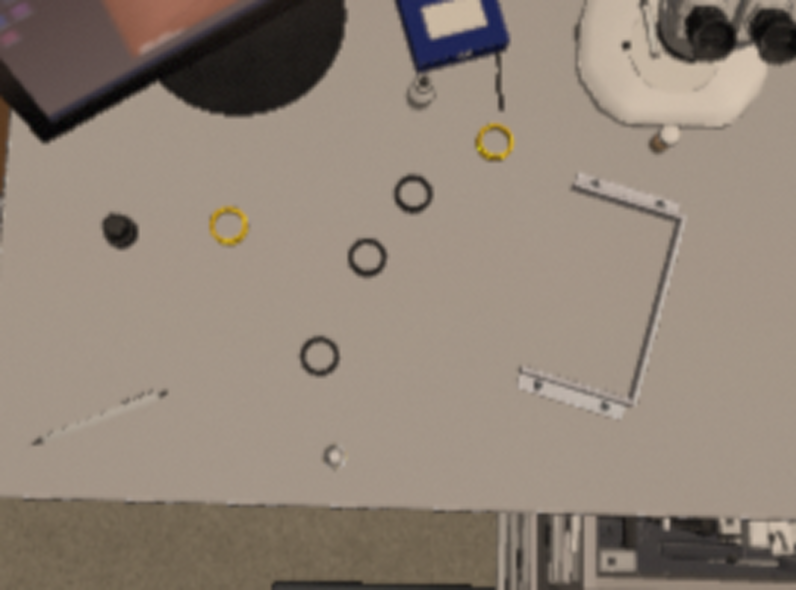

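View pics/s1.png

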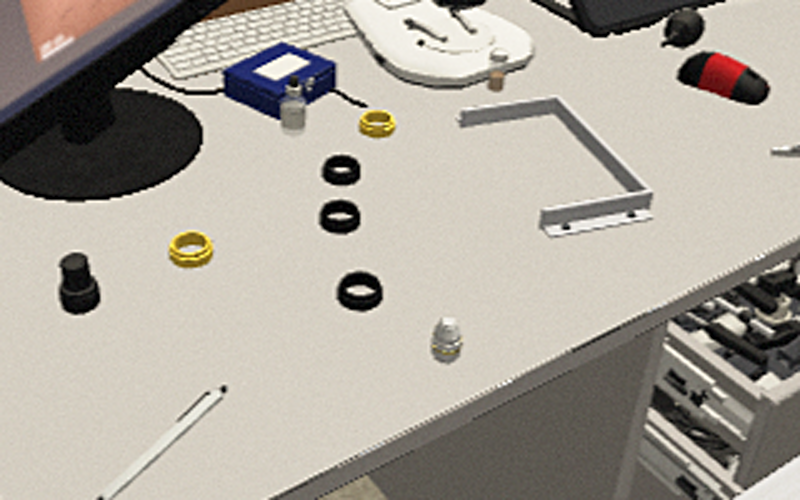

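The top view (2.95x crop) shows the black rings at about (413,194), (367,257) and (319,356). The yellow look-alikes are at (495,142) and (229,226). The fence mouth ends are at about (575,185) and (520,375), and its back corners at (680,215) and (633,402). The scene view agrees with this layout.

Run:
```python
from h import *
p=viewer.grab_frame('top'); f=lambda x,y,z:px2w(p,(x/2.95+130,y/2.95+100),z)[:2].round(1)
for n,c in dict(A=(413,194),B=(367,257),C=(319,356)).items(): print(n,f(*c,8))
g=cv2.cvtColor(p['img'],cv2.COLOR_RGB2GRAY)
m=(p['img'].max(2)<75).astype('uint8'); 
n,l,s,c=cv2.connectedComponentsWithStats(m)
for i in range(1,n):
    if 25<s[i,4]<400 and 150<c[i,0]<360 and 140<c[i,1]<270: print(s[i],px2w(p,(s[i,0]+s[i,2]/2-.5,s[i,1]+s[i,3]/2-.5),8)[:2].round(1))
print('fence top edge',[f(*c,22) for c in [(577,176),(682,208),(634,402),(520,367)]])
s=sensors.state();w=viewer.grab_frame('wrist');print(w['position'],w['attitude'],w['fx'],w['cx'],w['cy'])
# microscope front & bottle
print(f(421,95,0),f(650,130,20),f(332,455,15))
# tool axes
T=Rm(s['ee_rot']);print(T.round(3))
```

```text
A [636.1  14. ]
B [569.4  59. ]
C [468.  103.7]
[264 160  12  12  43] [636.8  15.6]
[165 173  11  11  95] [588.4 310.3]
[248 181  13  12  35] [571.2  60.3]
fence top edge [array([ 657.3, -150.9]), array([ 627.9, -257.6]), array([ 431.4, -207.2]), array([462.2, -94.5])]
[101.83103972 570.16292301 384.48010112] [1.64937979e+02 2.30458163e-02 7.25521901e+01] 297.3186396354542 258.98647986276677 192.00790957472975
[743.7   7.7] [ 708.9 -226.4] [371.4  87.5]
[[-0.954  0.3   -0.   ]
 [ 0.3    0.954  0.   ]
 [ 0.     0.    -1.   ]]
```

View pics/scene0.png

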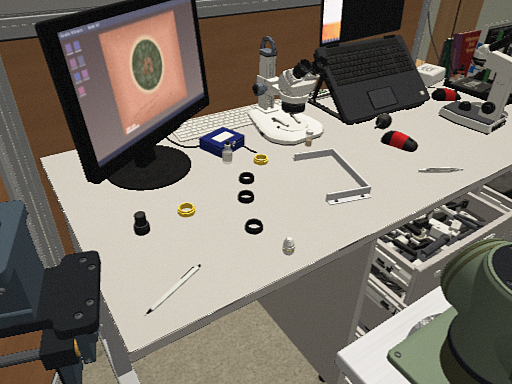

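View pics/top0.png

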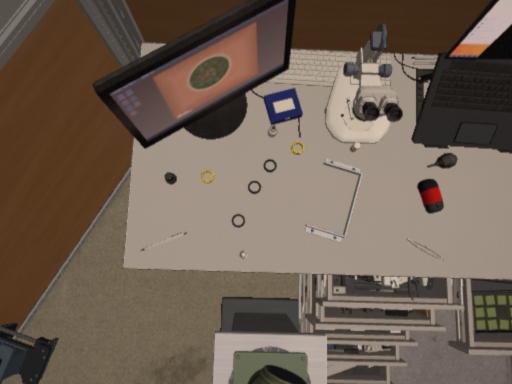

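Both full views show the microscope's eyepieces overhanging behind the fence, at about (302,68) in scene and (393,112) and (370,110) in top. I'll check how much room they leave for the gripper.

Run:
```python
from h import *
t=viewer.grab_frame('top');s=viewer.grab_frame('scene')
for a,bs in [((393,112),[(309,68),(303,72)]),((370,110),[(298,68),(303,72),(309,68)])]:
  for b in bs:
    P=[];
    for p,u in((t,a),(s,b)):
        d=px2w(p,u)-p['position'];P.append((np.array(p['position']),d/np.linalg.norm(d)))
    A=sum(np.eye(3)-np.outer(d,d) for c,d in P);y=sum((np.eye(3)-np.outer(d,d))@c for c,d in P)
    X=np.linalg.solve(A,y);print(a,b,X.round(),[round(np.linalg.norm(np.cross(d,X-c))) for c,d in P])
def plan(ring,tgt):
    r=np.array(ring);g=np.array(tgt);u=(g-r)/np.linalg.norm(g-r)
    print('start',(r-60*u).round(1),'end',(g-31*u).round(1),'yaw',np.degrees(np.arctan2(-u[1],-u[0])).round(1),'len',np.linalg.norm(g-r)+29)
plan((636.5,15),(593,-210));plan((570,60),(543,-195));plan((468,104),(512,-150))
```

```text
(393, 112) (309, 68) [ 749. -275.  206.] [12, 12]
(393, 112) (303, 72) [ 759. -275.  193.] [20, 20]
(370, 110) (298, 68) [ 742. -219.  217.] [3, 3]
(370, 110) (303, 72) [ 742. -229.  205.] [4, 4]
(370, 110) (309, 68) [ 731. -229.  220.] [11, 11]
start [647.9  73.9] end [ 598.9 -179.6] yaw 79.1 len 258.166424242296
start [576.3 119.7] end [ 546.3 -164.2] yaw 84.0 len 285.4254277562972
start [457.8 163.1] end [ 506.7 -119.5] yaw 99.8 len 286.78285435614214
```

```bash
cat >> h.py <<'E'
def rows(tgt,yaw,n,start=None):
    s=sensors.state(); 
    p,y0=(np.array(s['ee_pos'],float),s['ee_rot'][2]) if start is None else (np.array(start[:3],float),start[3])
    dy=(yaw-y0+180)%360-180; tgt=np.array(tgt,float); out=[]
    for i in range(n):
        y=np.radians(y0+dy*i/n); d=(tgt-p)/n/10
        T=np.array([[np.cos(y),np.sin(y),0],[np.sin(y),-np.cos(y),0],[0,0,-1]])
        out.append(list((T.T@d).round(2))+[0,0,round(-np.radians(dy)/n,4)])
    print('time',s['time_s'])
    for k in range(0,n,5): print([float(round(v,4))+0. for r in out[k:k+5] for v in r])
E
python3 -c "
from h import *
rows((648,74,120),79.5,20,(172.56,548.5,200.2,162.54))"
```

```text
time 0.9
[-2.98, -1.55, 0.4, 0.0, 0.0, 0.0725, -3.08, -1.33, 0.4, 0.0, 0.0, 0.0725, -3.17, -1.1, 0.4, 0.0, 0.0, 0.0725, -3.24, -0.87, 0.4, 0.0, 0.0, 0.0725, -3.3, -0.63, 0.4, 0.0, 0.0, 0.0725]
[-3.34, -0.39, 0.4, 0.0, 0.0, 0.0725, -3.36, -0.15, 0.4, 0.0, 0.0, 0.0725, -3.36, 0.09, 0.4, 0.0, 0.0, 0.0725, -3.34, 0.34, 0.4, 0.0, 0.0, 0.0725, -3.31, 0.58, 0.4, 0.0, 0.0, 0.0725]
[-3.26, 0.81, 0.4, 0.0, 0.0, 0.0725, -3.19, 1.05, 0.4, 0.0, 0.0, 0.0725, -3.11, 1.28, 0.4, 0.0, 0.0, 0.0725, -3.01, 1.5, 0.4, 0.0, 0.0, 0.0725, -2.89, 1.71, 0.4, 0.0, 0.0, 0.0725]
[-2.76, 1.92, 0.4, 0.0, 0.0, 0.0725, -2.61, 2.11, 0.4, 0.0, 0.0, 0.0725, -2.45, 2.29, 0.4, 0.0, 0.0, 0.0725, -2.28, 2.47, 0.4, 0.0, 0.0, 0.0725, -2.1, 2.62, 0.4, 0.0, 0.0, 0.0725]
```

step_arm(plan=[-2.98,-1.55,0.4,0.0,0.0,0.0725,-3.08,-1.33,0.4,0.0,0.0,0.0725,-3.17,-1.1,0.4,0.0,0.0,0.0725,-3.24,-0.87,0.4,0.0,0.0,0.0725,-3.3,-0.63,0.4,0.0,0.0,0.0725], hand=2.4)

```text
time_s: 1.32
ee_pos: [292.2, 428.9, 180.1]
ee_rot: [180.0, -0.0, 141.6]
force: [-0.1, -0.2, -0.6]
gripper_width: 60.7
gripper_force: 0.0
```

step_arm(plan=[-3.34,-0.39,0.4,0.0,0.0,0.0725,-3.36,-0.15,0.4,0.0,0.0,0.0725,-3.36,0.09,0.4,0.0,0.0,0.0725,-3.34,0.34,0.4,0.0,0.0,0.0725,-3.31,0.58,0.4,0.0,0.0,0.0725])

```text
time_s: 1.73
ee_pos: [411.4, 310.0, 160.2]
ee_rot: [180.0, -0.0, 120.8]
force: [0.3, 0.4, -0.7]
gripper_width: 27.5
gripper_force: 0.0
```

step_arm(plan=[-3.26,0.81,0.4,0.0,0.0,0.0725,-3.19,1.05,0.4,0.0,0.0,0.0725,-3.11,1.28,0.4,0.0,0.0,0.0725,-3.01,1.5,0.4,0.0,0.0,0.0725,-2.89,1.71,0.4,0.0,0.0,0.0725])

```text
time_s: 2.15
ee_pos: [530.3, 191.2, 140.1]
ee_rot: [180.0, -0.0, 100.0]
force: [0.5, 1.7, -0.7]
gripper_width: 23.8
gripper_force: 0.0
```

step_arm(plan=[-2.76,1.92,0.4,0.0,0.0,0.0725,-2.61,2.11,0.4,0.0,0.0,0.0725,-2.45,2.29,0.4,0.0,0.0,0.0725,-2.28,2.47,0.4,0.0,0.0,0.0725,-2.1,2.62,0.4,0.0,0.0,0.0725])

```text
time_s: 2.57
ee_pos: [649.0, 72.5, 119.9]
ee_rot: [180.0, -0.0, 79.2]
force: [-0.9, 0.3, -0.4]
gripper_width: 24.1
gripper_force: 0.0
```

```bash
python3 - <<'E'
from h import *
w=viewer.grab_frame('wrist');cv2.imwrite('pics/w1.png',w['img'][...,::-1])
def fish(p,uv,z):
    v=np.array([uv[0]-p['cx'],uv[1]-p['cy']]);r=np.linalg.norm(v);th=r/p['fx']
    d=Rm(p['attitude'])@np.r_[v/r*np.sin(th),np.cos(th)];c=np.array(p['position']);return (c+d*(z-c[2])/d[2])[:2].round(1)
for d in viewer.pinpoint('ring_0',w): print(round(d['score'],2),np.round(d['location'],1),fish(w,d['location'],0))
E
echo "def fish(p,uv,z):
    v=np.array([uv[0]-p['cx'],uv[1]-p['cy']]);r=np.linalg.norm(v);th=r/p['fx']
    d=Rm(p['attitude'])@np.r_[v/r*np.sin(th),np.cos(th)];c=np.array(p['position']);return (c+d*(z-c[2])/d[2])[:2].round(1)">>h.py
```

```text
0.85 [184.4  72.7] [594.9 202.4]
0.82 [101.  184.7] [467.4 106.4]
0.69 [187.9 202.7] [568.   66.1]
0.63 [256.4 236.6] [634.   13.5]
```

View pics/w1.png

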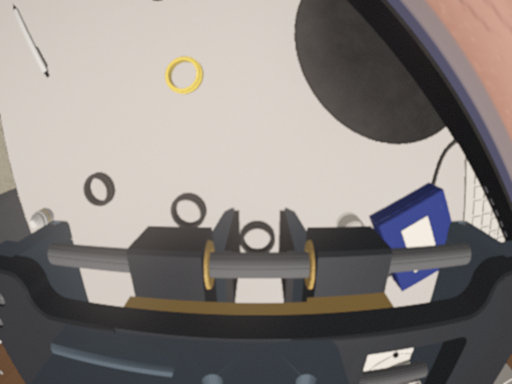

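The wrist view shows ring A centred between the fingers at (256,237), which is about (635,14) mm and agrees with the top view. Next I descend behind it and sweep.

step_arm(plan=[0,0,2.5,0,0,0.021,0,0,3,0,0,0,0,0,3,0,0,0,0,0,1.3,0,0,0,0,0,0.45,0,0,0])

```text
time_s: 3.08
ee_pos: [645.3, 74.1, 14.5]
ee_rot: [-179.7, 0.1, 78.3]
force: [0.5, 0.3, -1.1]
gripper_width: 23.8
gripper_force: 0.0
```

step_arm(plan=[-1,0,0,0,0,0,-1,0,0,0,0,0,-0.8,0,0,0,0,0,-0.8,0,0,0,0,0,-1,0,0,0,0,0])

```text
time_s: 3.5
ee_pos: [639.1, 27.8, 19.0]
ee_rot: [179.9, -0.0, 78.2]
force: [0.1, 0.3, -0.1]
gripper_width: 23.9
gripper_force: 0.0
```

step_arm(plan=[-1.3,0,0,0,0,0,-1.5,0,0,0,0,0,-1.5,0,0,0,0,0,-1.5,0,0,0,0,0,-1.5,0,0,0,0,0])

```text
time_s: 3.92
ee_pos: [623.2, -44.5, 17.7]
ee_rot: [-180.0, -0.0, 78.2]
force: [-0.7, 0.3, -0.1]
gripper_width: 23.9
gripper_force: 0.0
```

Run:
```python
from h import *
print(sensors.state()['ee_pos'])
for n,f in (('wrist',fish),('top',lambda p,u,z:px2w(p,u,8)[:2].round(1))):
    w=viewer.grab_frame(n)
    for d in viewer.pinpoint('ring_0',w): print(n,round(d['score'],2),np.round(d['location'],1),f(w,d['location'],0))
```

```text
[623.24960581 -44.50473778  17.66639916]
wrist 0.72 [38.6 83.3] [468.4 100.5]
wrist 0.7 [149.2  88.9] [566.2  62.2]
wrist 0.63 [357.3 225.7] [693.7 -67.5]
top 0.53 [266.9 166.3] [634.1  23.3]
top 0.48 [255.8 189.3] [562.9  54.7]
top 0.47 [239.7 222.1] [464.  99.]
top 0.43 [204.6 175.7] [598.9 208.3]
```

Run:
```python
from h import *
p=viewer.grab_frame('top');a=p['img'][100:270,180:380,::-1];a=cv2.resize(a,None,fx=3,fy=3,interpolation=2)
p=viewer.grab_frame('wrist');b=p['img'][130:320,180:340,::-1];b=cv2.resize(b,(429,510),interpolation=2)
cv2.imwrite('pics/c2.png',cv2.resize(np.hstack([a,b]),None,fx=.77,fy=.77))
```

```text
(no output)
```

View pics/c2.png

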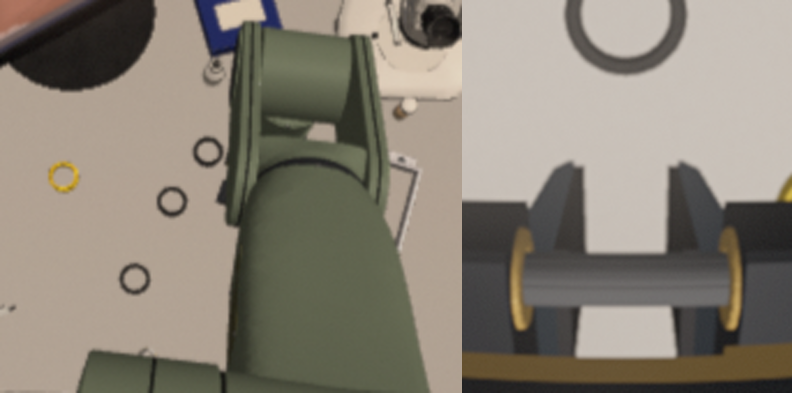

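Run:
```python
from h import *
w=viewer.grab_frame('wrist');s=sensors.state();print(s['ee_pos'],s['ee_rot'],w['position'],w['attitude'],w['fx'])
im=w['img'].max(2);m=(im<110).astype('uint8');m[200:]=0
n,l,st,c=cv2.connectedComponentsWithStats(m)
for i in range(1,n):
    if st[i,4]>80:
        u=(st[i,0]+st[i,2]/2,st[i,1]+st[i,3]/2);print(st[i],u,fish(w,u,12))
for u in[(232,210),(287,210)]: print([fish(w,u,z) for z in (0,4,15,30,50)])
t=viewer.grab_frame('top');m=(t['img'].max(2)<85).astype('uint8')
n,l,st,c=cv2.connectedComponentsWithStats(m)
for i in range(1,n):
    if 25<st[i,4]<400 and 220<c[i,0]<280 and 150<c[i,1]<240: print(st[i],px2w(t,(st[i,0]+st[i,2]/2-.5,st[i,1]+st[i,3]/2-.5),8)[:2].round(1))
```

```text
[623.90778941 -42.14522861  17.62013578] [ 1.79992563e+02 -2.02936686e-02  7.82878133e+01] [637.79136552  28.91589342 201.93016965] [ 1.64935402e+02 -5.87460126e-03 -1.17225215e+01] 297.3186396354542
[423   0  84  13 761] (np.float64(465.0), np.float64(6.5)) [812.7  91.4]
[ 432   25   80  175 2875] (np.float64(472.0), np.float64(112.5)) [799.    7.3]
[  13   61   39   46 1083] (np.float64(32.5), np.float64(84.0)) [472.2 100.1]
[ 123   69   54   55 1223] (np.float64(150.0), np.float64(96.5)) [570.5  57.1]
[ 231  109   57   57 1016] (np.float64(259.5), np.float64(137.5)) [635.1  14. ]
[array([605.1, -33.5]), array([605.7, -32.2]), array([607.5, -28.8]), array([609.9, -24.2]), array([613.2, -18. ])]
[array([643.7, -41.5]), array([643.6, -40.1]), array([643.3, -36.3]), array([642.9, -31. ]), array([642.3, -24.1])]
[264 160  12  12  46] [636.8  15.6]
[248 181  13  13  40] [569.7  60.2]
[232 214  13  13  29] [470.  104.2]
```

Run:
```python
from h import *
print(env.finger_overhang,sensors.state())
p=viewer.grab_frame('scene');cv2.imwrite('pics/s3.png',cv2.resize(p['img'][90:240,190:370,::-1],None,fx=4,fy=4,interpolation=2))
```

```text
14.0 {'time_s': 4.3167, 'qpos': array([-4.91697162e+00,  3.17917628e+01,  9.61470365e+01,  1.88299695e-02,
        5.20546762e+01,  6.76869842e+00]), 'qvel': array([ 0.1121621 , -0.07884458,  0.04093896, -0.07135999,  0.11783821,
       -0.00128069]), 'effort': array([-2.70050447e-01, -4.89392281e+01, -1.87088442e+01,  5.51882701e-02,
        2.72637239e-02, -5.80772712e-05]), 'ee_pos': array([623.89368802, -42.0393426 ,  17.59521349]), 'ee_rot': array([ 1.79995273e+02, -1.55158990e-02,  7.83027527e+01]), 'force': array([-0.35940428, -0.07255693, -0.3440097 ]), 'torque': array([-0.06287236,  0.06627676,  0.0239747 ]), 'gripper_force': 0.0, 'gripper_width': 23.62582726984254}
```

View pics/s3.png

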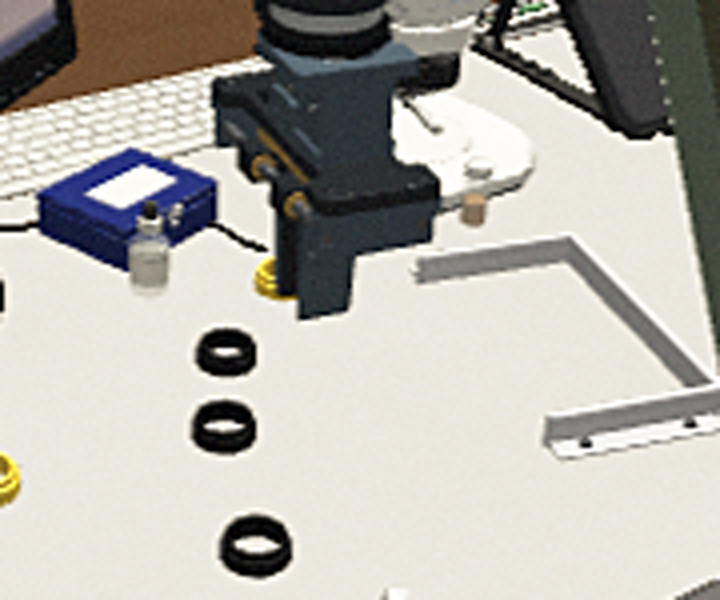

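The scene crop shows all three rings still in place, and the fingers already past ring A at crop (300–350, 315). So the fingertips went over the ring. I'll measure how high they actually are.

Run:
```python
from h import *
p=viewer.grab_frame('scene')
for z in (4,15,25,35):
    print(z,[(np.round((np.array(w2px(p,(x,y,z)))-(190,90))*4)) for x,y in ((608,-22),(602,-54),(595.5,-20),(589,-51))])
print('ring top',(np.array(w2px(p,(636,15,7)))-(190,90))*4,'mouth',(np.array(w2px(p,(657,-151,22)))-(190,90))*4)
s=sensors.state()
# FK sanity: qpos pitch sum
print(s['qpos'][1]+s['qpos'][2]+s['qpos'][4])
```

```text
4 [array([297., 358.]), array([343., 348.]), array([305., 368.]), array([352., 359.])]
15 [array([297., 343.]), array([344., 333.]), array([306., 354.]), array([353., 344.])]
25 [array([298., 330.]), array([345., 320.]), array([307., 340.]), array([354., 331.])]
35 [array([299., 316.]), array([346., 306.]), array([307., 326.]), array([354., 317.])]
ring top [223.32909208 350.15199864] mouth [412.62245979 248.29942336]
179.9974561712076
```

Run:
```python
from h import *
p=viewer.grab_frame('scene');s=sensors.state();T=Rm(s['ee_rot'])
for x,y in((38,-89),(-38,-89),(16,-25.5),(-16,-25.5)):
  print(x,y,[(h,tuple(np.round((np.array(w2px(p,np.array(s['ee_pos'])+T@[x,y,-h]))-(190,90))*4).astype(int))) for h in(-14,10,20,30,40,50,65,80)])
```

```text
38 -89 [(-14, (np.int64(309), np.int64(425))), (10, (np.int64(311), np.int64(392))), (20, (np.int64(311), np.int64(378))), (30, (np.int64(312), np.int64(363))), (40, (np.int64(313), np.int64(349))), (50, (np.int64(313), np.int64(334))), (65, (np.int64(315), np.int64(312))), (80, (np.int64(316), np.int64(289)))]
-38 -89 [(-14, (np.int64(424), np.int64(401))), (10, (np.int64(427), np.int64(368))), (20, (np.int64(428), np.int64(354))), (30, (np.int64(430), np.int64(340))), (40, (np.int64(431), np.int64(325))), (50, (np.int64(432), np.int64(311))), (65, (np.int64(435), np.int64(289))), (80, (np.int64(437), np.int64(266)))]
16 -25.5 [(-14, (np.int64(301), np.int64(363))), (10, (np.int64(303), np.int64(331))), (20, (np.int64(303), np.int64(317))), (30, (np.int64(304), np.int64(303))), (40, (np.int64(304), np.int64(289))), (50, (np.int64(305), np.int64(275))), (65, (np.int64(306), np.int64(253))), (80, (np.int64(307), np.int64(231)))]
-16 -25.5 [(-14, (np.int64(348), np.int64(354))), (10, (np.int64(350), np.int64(322))), (20, (np.int64(350), np.int64(308))), (30, (np.int64(351), np.int64(294))), (40, (np.int64(352), np.int64(280))), (50, (np.int64(353), np.int64(266))), (65, (np.int64(355), np.int64(245))), (80, (np.int64(356), np.int64(223)))]
```

step_arm(plan=[2,0,0,0,0,0,2.5,0,0,0,0,0,2.5,0,0,0,0,0,2.5,0,0,0,0,0,2,0,0,0,0,0])

```text
time_s: 4.88
ee_pos: [647.4, 72.0, 17.7]
ee_rot: [180.0, -0.0, 78.3]
force: [0.1, -0.5, -0.7]
gripper_width: 24.3
gripper_force: 0.0
```

The fingers and gripper body both sit about 33 mm further back along the tool than the reported TCP implies. I'll lower further and watch the force.

step_arm(plan=[0,0,1,0,0,0,0,0,1,0,0,0,0,0,0.5,0,0,0,0,0,0.3,0,0,0,0,0,0,0,0,0])

```text
time_s: 5.3
ee_pos: [646.0, 68.7, -11.7]
ee_rot: [-179.8, 0.1, 78.2]
force: [0.6, -0.8, 0.2]
gripper_width: 23.8
gripper_force: 0.0
```

Run:
```python
from h import *
p=viewer.grab_frame('scene');s=sensors.state();T=Rm(s['ee_rot']);print(s['ee_pos'],s['force'])
cv2.imwrite('pics/s4.png',cv2.resize(p['img'][120:200,200:300,::-1],None,fx=7,fy=7,interpolation=2))
for x,y in((16,-25.5),(-16,-25.5)):
  print(x,y,[(h,tuple(np.round((np.array(w2px(p,np.array(s['ee_pos'])+T@[x,y,-h]))-(200,120))*7).astype(int).tolist())) for h in(10,15,20,25)])
```

```text
[646.58257946  68.82596907 -11.0446444 ] [-0.577945   -0.54054547 -0.202352  ]
16 -25.5 [(10, (156, 498)), (15, (156, 486)), (20, (155, 474)), (25, (155, 462))]
-16 -25.5 [(10, (243, 480)), (15, (243, 468)), (20, (243, 457)), (25, (243, 445))]
```

View pics/s4.png

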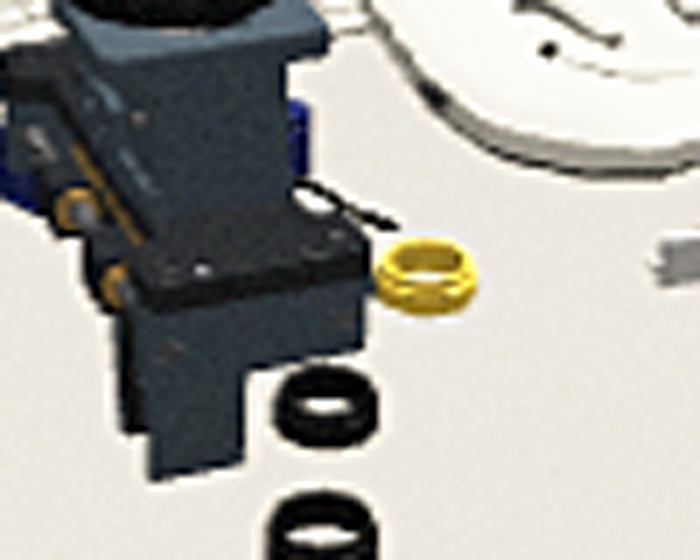

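The crop shows the fingertips now just above the worktop at (150–243, 470), with ring A in front of them at (325,405). I'll drop 3 mm more and push.

step_arm(plan=[0,0,0.3,0,0,0,-1,0,0,0,0,0,-0.8,0,0,0,0,0,-0.8,0,0,0,0,0,-1,0,0,0,0,0])

```text
time_s: 5.77
ee_pos: [639.7, 33.6, -13.1]
ee_rot: [180.0, -0.0, 78.2]
force: [-0.0, -0.9, 0.7]
gripper_width: 23.9
gripper_force: 0.1
```

step_arm(plan=[-1.2,0,0,0,0,0,-1.3,0,0,0,0,0,-1.3,0,0,0,0,0,-1.3,0,0,0,0,0,-1,0,0,0,0,0])

```text
time_s: 6.18
ee_pos: [627.0, -26.9, -13.3]
ee_rot: [-180.0, 0.0, 78.2]
force: [0.6, -0.4, 0.5]
gripper_width: 23.9
gripper_force: 0.2
```

```bash
cat >> h.py <<'E'
def rings():
    s=sensors.state();print(np.round(s['ee_pos'],1),np.round(s['ee_rot'],1),'t',s['time_s'])
    w=viewer.grab_frame('wrist');m=(w['img'].max(2)<110).astype('uint8');m[215:]=0
    n,l,st,c=cv2.connectedComponentsWithStats(m)
    for i in range(1,n):
        if 150<st[i,4]<3000:
            u=(st[i,0]+st[i,2]/2,st[i,1]+st[i,3]/2);print(st[i],fish(w,u,12))
    for nm in('scene','top'):
        t=viewer.grab_frame(nm)
        print(nm,[px2w(t,d['location'],0 if nm=='scene' else 8)[:2].round().tolist() for d in viewer.pinpoint('ring_0',t)])
E
python3 -c "
from h import *
rings()"
```

```text
[627.  -26.9 -13.3] [-180.     0.    78.2] t 6.1833
[ 433    0   79   23 1283] [793.3  93.3]
[  0  79  28  51 916] [480.9  97.3]
[ 101   89   63   64 1812] [571.   57.5]
[ 457   96   55  119 2643] [785.   -3.6]
scene [[582.0, 202.0], [554.0, 78.0], [456.0, 107.0], [620.0, -54.0]]
top [[605.0, 198.0], [570.0, 66.0], [474.0, 113.0]]
```

Ring A is moving with the hand. Continuing into the fence.

step_arm(plan=[-1.2,0,0,0,0,0,-1.5,0,0,0,0,0,-1.6,0,0,0,0,0,-1.6,0,0,0,0,0,-1.6,0,0,0,0,0])

```text
time_s: 6.85
ee_pos: [611.6, -100.0, -13.4]
ee_rot: [-180.0, 0.0, 78.3]
force: [0.6, 0.4, -0.4]
gripper_width: 23.9
gripper_force: 0.1
```

step_arm(plan=[-1.6,0,0,0,0,0,-1.6,0,0,0,0,0,-1.5,0,0,0,0,0,-1.2,0,0,0,0,0,-1,0,0,0,0,0])

```text
time_s: 7.27
ee_pos: [597.6, -167.7, -13.4]
ee_rot: [-180.0, 0.0, 78.2]
force: [-0.4, 0.7, -0.1]
gripper_width: 24.1
gripper_force: 0.1
```

step_arm(plan=[-0.7,0,0,0,0,0,0,0,0,0,0,0,1.5,0,0,0,0,0])

```text
time_s: 7.52
ee_pos: [599.5, -159.9, -13.4]
ee_rot: [180.0, 0.0, 78.1]
force: [0.4, -0.4, 1.0]
gripper_width: 23.6
gripper_force: 0.0
```

```bash
python3 -c "
from h import *
rings()"
```

```text
[ 599.5 -159.9  -13.4] [180.    0.   78.1] t 7.5167
[ 435    0   77   70 2211] [761.4 -56.6]
scene [[556.0, 70.0], [478.0, 97.0], [593.0, -210.0], [594.0, 201.0], [696.0, -67.0]]
top [[567.0, 56.0], [465.0, 113.0], [697.0, -65.0], [601.0, 192.0]]
```

Ring A lies at about (593,-210), inside the fence. Next is ring B.

step_arm(plan=[0.5,0,-2,0,0,0,0,0,-3,0,0,0,0,0,-1,0,0,0])

```text
time_s: 8.02
ee_pos: [602.9, -153.4, 50.0]
ee_rot: [179.7, 0.0, 78.3]
force: [1.8, 0.1, 1.1]
gripper_width: 24.4
gripper_force: 0.0
```

```bash
python3 -c "
from h import *
s=sensors.state();print(s['ee_pos'])
rows((576,114,47),83.9,10)"
```

```text
[ 602.8678783  -153.35328993   49.98067698]
time 8.0167
[2.56, -0.8, 0.03, 0.0, 0.0, -0.0098, 2.57, -0.78, 0.03, 0.0, 0.0, -0.0098, 2.58, -0.75, 0.03, 0.0, 0.0, -0.0098, 2.59, -0.73, 0.03, 0.0, 0.0, -0.0098, 2.59, -0.7, 0.03, 0.0, 0.0, -0.0098]
[2.6, -0.68, 0.03, 0.0, 0.0, -0.0098, 2.61, -0.65, 0.03, 0.0, 0.0, -0.0098, 2.61, -0.63, 0.03, 0.0, 0.0, -0.0098, 2.62, -0.6, 0.03, 0.0, 0.0, -0.0098, 2.62, -0.58, 0.03, 0.0, 0.0, -0.0098]
```

step_arm(plan=[2.56,-0.8,0,0,0,-0.0098,2.57,-0.78,0,0,0,-0.0098,2.58,-0.75,0,0,0,-0.0098,2.59,-0.73,0,0,0,-0.0098,2.59,-0.7,0,0,0,-0.0098])

```text
time_s: 8.43
ee_pos: [587.2, -18.5, 46.5]
ee_rot: [180.0, -0.0, 81.1]
force: [0.5, 0.1, 0.4]
gripper_width: 23.9
gripper_force: 0.0
```

step_arm(plan=[2.6,-0.68,0,0,0,-0.0098,2.61,-0.65,0,0,0,-0.0098,2.61,-0.63,0,0,0,-0.0098,2.62,-0.6,0,0,0,-0.0098,2.62,-0.58,0,0,0,-0.0098])

```text
time_s: 8.85
ee_pos: [573.8, 115.4, 46.5]
ee_rot: [180.0, 0.0, 83.9]
force: [-0.0, -0.5, 0.5]
gripper_width: 24.0
gripper_force: 0.0
```

step_arm(plan=[0,0,1,0,0,0,0,0,1.5,0,0,0,0,0,1,0,0,0,0,0,0,0,0,0])

```text
time_s: 9.18
ee_pos: [572.2, 113.3, 9.1]
ee_rot: [-179.7, 0.1, 83.9]
force: [0.1, 0.3, -0.5]
gripper_width: 23.8
gripper_force: 0.0
```

```bash
python3 -c "
from h import *
rings()"
```

```text
[572.2 113.3   9.1] [-1.797e+02  1.000e-01  8.390e+01] t 9.1833
scene [[465.0, 107.0], [684.0, -65.0], [589.0, 197.0], [566.0, 66.0], [583.0, -193.0]]
top [[595.0, -209.0], [690.0, -66.0]]
```

step_arm(plan=[0,0.35,1,0,0,0,0,0,1,0,0,0,0,0,0.5,0,0,0,0,0,0,0,0,0,-0.8,0,0,0,0,0])

```text
time_s: 9.85
ee_pos: [577.2, 106.8, -13.5]
ee_rot: [180.0, -0.1, 83.9]
force: [-0.7, 2.3, 3.0]
gripper_width: 24.1
gripper_force: 1.4
```

step_arm(plan=[-0.8,0,0,0,0,0,-0.8,0,0,0,0,0,-0.8,0,0,0,0,0,-1,0,0,0,0,0,-1.2,0,0,0,0,0])

```text
time_s: 10.27
ee_pos: [571.7, 59.0, -13.5]
ee_rot: [-180.0, -0.0, 83.9]
force: [-0.4, 2.7, 1.1]
gripper_width: 23.9
gripper_force: 1.2
```

step_arm(plan=[-1.5,0,0,0,0,0,-1.6,0,0,0,0,0,-1.6,0,0,0,0,0,-1.6,0,0,0,0,0,-1.5,0,0,0,0,0])

```text
time_s: 10.68
ee_pos: [562.9, -19.5, -13.5]
ee_rot: [-180.0, 0.0, 83.8]
force: [0.0, 1.7, 2.2]
gripper_width: 23.9
gripper_force: 1.1
```

```bash
python3 -c "
from h import *
rings()"
```

```text
[562.9 -19.5 -13.5] [-180.     0.    83.8] t 10.6833
[479   0  33  40 692] [738.6 114. ]
[  56   33   57   60 1837] [470.8 100.3]
scene [[471.0, 95.0], [593.0, 192.0], [583.0, -196.0], [557.0, -48.0], [688.0, -70.0]]
top [[600.0, 192.0], [591.0, -208.0], [688.0, -59.0], [475.0, 111.0]]
```

step_arm(plan=[-1.2,0,-0.05,0,0,0,-1.5,0,-0.05,0,0,0,-1.6,0,0,0,0,0,-1.6,0,0,0,0,0,-1.6,0,0,0,0,0])

```text
time_s: 11.35
ee_pos: [555.0, -92.6, -12.7]
ee_rot: [-179.9, -0.0, 83.9]
force: [-0.1, 0.5, 0.3]
gripper_width: 24.0
gripper_force: 0.1
```

step_arm(plan=[-1.6,0,0,0,0,0,-1.5,0,0,0,0,0,-1.3,0,0,0,0,0,-1.1,0,0,0,0,0,-0.8,0,0,0,0,0])

```text
time_s: 11.77
ee_pos: [548.5, -155.8, -12.6]
ee_rot: [-180.0, -0.0, 83.9]
force: [0.2, -0.5, 0.6]
gripper_width: 24.1
gripper_force: 0.1
```

step_arm(plan=[-0.7,0,0,0,0,0,0,0,0,0,0,0,2,0,0,0,0,0,0.5,0,-2,0,0,0,0,0,-3,0,0,0])

```text
time_s: 12.18
ee_pos: [548.2, -134.6, 35.4]
ee_rot: [-179.6, -0.1, 84.0]
force: [0.7, 0.1, 0.3]
gripper_width: 24.2
gripper_force: 0.0
```

```bash
python3 -c "
from h import *
rings()
rows((459,158,47),99,12)"
```

```text
[ 548.2 -134.6   35.4] [-1.796e+02 -1.000e-01  8.400e+01] t 12.1833
[496   5  16  13 176] [789.3  28.8]
[ 465   22   47  103 1599] [754.8 -33.8]
[   0   64   23  133 1799] [329.7 -36.5]
scene [[600.0, 196.0], [546.0, -185.0], [546.0, -181.0], [463.0, 106.0], [587.0, -203.0], [679.0, -65.0]]
top [[472.0, 115.0], [702.0, -63.0]]
time 12.4333
[2.36, -1.02, -0.08, 0.0, 0.0, -0.022, 2.38, -0.97, -0.08, 0.0, 0.0, -0.022, 2.4, -0.91, -0.08, 0.0, 0.0, -0.022, 2.42, -0.86, -0.08, 0.0, 0.0, -0.022, 2.44, -0.81, -0.08, 0.0, 0.0, -0.022]
[2.46, -0.75, -0.08, 0.0, 0.0, -0.022, 2.47, -0.7, -0.08, 0.0, 0.0, -0.022, 2.49, -0.64, -0.08, 0.0, 0.0, -0.022, 2.5, -0.59, -0.08, 0.0, 0.0, -0.022, 2.51, -0.53, -0.08, 0.0, 0.0, -0.022]
[2.52, -0.48, -0.08, 0.0, 0.0, -0.022, 2.53, -0.42, -0.08, 0.0, 0.0, -0.022]
```

Ring B is inside at about (546,-190). Now ring C.

step_arm(plan=[2.36,-1.02,-0.08,0,0,-0.022,2.38,-0.97,-0.08,0,0,-0.022,2.4,-0.91,-0.08,0,0,-0.022,2.42,-0.86,-0.08,0,0,-0.022,2.44,-0.81,-0.08,0,0,-0.022])

```text
time_s: 12.85
ee_pos: [511.0, -13.2, 40.3]
ee_rot: [-179.8, -0.0, 90.2]
force: [-0.0, 0.8, 0.5]
gripper_width: 23.8
gripper_force: 0.0
```

step_arm(plan=[2.46,-0.75,-0.08,0,0,-0.022,2.47,-0.7,-0.08,0,0,-0.022,2.49,-0.64,-0.08,0,0,-0.022,2.5,-0.59,-0.08,0,0,-0.022,2.51,-0.53,-0.08,0,0,-0.022])

```text
time_s: 13.27
ee_pos: [473.1, 109.4, 44.4]
ee_rot: [-179.8, 0.0, 96.5]
force: [0.1, -0.3, -0.0]
gripper_width: 24.1
gripper_force: 0.0
```

step_arm(plan=[2.52,-0.48,0,0,0,-0.022,2.53,-0.42,0,0,0,-0.022,0,0,1,0,0,0,0,0,1.5,0,0,0,0,0,0,0,0,0])

```text
time_s: 13.68
ee_pos: [456.6, 157.1, 17.7]
ee_rot: [-179.6, 0.1, 99.1]
force: [-0.5, -0.0, -1.0]
gripper_width: 24.0
gripper_force: 0.0
```

```bash
python3 -c "
from h import *
rings()"
```

```text
[456.6 157.1  17.7] [-1.796e+02  1.000e-01  9.910e+01] t 13.6833
[ 439   33   61   43 2029] [591.5 309.6]
scene [[591.0, 195.0], [538.0, -182.0], [464.0, 107.0], [692.0, -67.0], [589.0, -213.0]]
top [[592.0, -202.0], [473.0, 108.0], [601.0, 203.0], [546.0, -184.0], [691.0, -64.0]]
```

step_arm(plan=[0,0,1,0,0,0,0,0,1.3,0,0,0,0,0,0.9,0,0,0,0,0,0,0,0,0,0,0,0,0,0,0])

```text
time_s: 14.35
ee_pos: [459.5, 157.2, -11.4]
ee_rot: [-180.0, 0.0, 99.0]
force: [0.4, -0.2, -0.4]
gripper_width: 23.9
gripper_force: 0.0
```

```bash
python3 -c "
from h import *
rings()"
```

```text
[459.5 157.2 -11.4] [-180.    0.   99.] t 14.35
[ 457   24   55   48 2204] [586.1 307.4]
scene [[609.0, 192.0], [698.0, -79.0], [529.0, -164.0], [591.0, -209.0], [462.0, 104.0]]
top [[597.0, 201.0], [541.0, -199.0], [596.0, -198.0], [692.0, -61.0]]
```

step_arm(plan=[-0.8,0.2,0.1,0,0,0,-0.8,0,0,0,0,0,-0.8,0,0,0,0,0,-0.8,0,0,0,0,0,-1,0,0,0,0,0])

```text
time_s: 15.02
ee_pos: [468.2, 115.3, -12.3]
ee_rot: [-180.0, -0.0, 99.0]
force: [0.5, 1.0, 0.8]
gripper_width: 24.2
gripper_force: 0.1
```

step_arm(plan=[-1.2,0,0,0,0,0,-1.5,0,0,0,0,0,-1.6,0,0,0,0,0,-1.6,0,0,0,0,0,-1.6,0,0,0,0,0])

```text
time_s: 15.43
ee_pos: [479.8, 40.6, -12.4]
ee_rot: [-180.0, -0.0, 99.0]
force: [-0.3, 0.0, 0.6]
gripper_width: 23.9
gripper_force: 0.1
```

step_arm(plan=[-1.5,0,0,0,0,0,-1.3,0,0,0,0,0,-1,0,0,0,0,0])

```text
time_s: 15.68
ee_pos: [485.8, 2.8, -12.4]
ee_rot: [180.0, 0.0, 98.9]
force: [-0.5, 0.5, 0.3]
gripper_width: 23.8
gripper_force: 0.1
```

```bash
python3 -c "
from h import *
rings()"
```

```text
[485.8   2.8 -12.4] [180.    0.   98.9] t 15.6833
scene [[587.0, 200.0], [545.0, -191.0], [371.0, 80.0], [492.0, -30.0]]
top [[607.0, 193.0], [594.0, -195.0], [544.0, -190.0], [694.0, -55.0]]
```

step_arm(plan=[-1.2,0.12,0,0,0,0,-1.4,0.12,0,0,0,0,-1.5,0.12,0,0,0,0,-1.5,0.12,0,0,0,0,-1.5,0.12,0,0,0,0])

```text
time_s: 16.35
ee_pos: [503.1, -65.2, -12.4]
ee_rot: [180.0, 0.0, 99.1]
force: [-0.2, -0.8, 1.2]
gripper_width: 24.2
gripper_force: 0.1
```

step_arm(plan=[-1.4,0,0,0,0,0,-1.4,0,0,0,0,0,-1.2,0,0,0,0,0,-1,0,0,0,0,0,-0.7,0,0,0,0,0])

```text
time_s: 16.77
ee_pos: [512.0, -121.8, -12.4]
ee_rot: [180.0, 0.0, 99.0]
force: [0.3, 0.0, 0.5]
gripper_width: 23.9
gripper_force: 0.1
```

step_arm(plan=[0,0,0,0,0,0,2,0,0,0,0,0,1,0,-2.5,0,0,0,0,0,-3.5,0,0,0,0,0,-3.5,0,0,0])

```text
time_s: 17.18
ee_pos: [505.6, -89.8, 82.8]
ee_rot: [-179.8, -0.1, 99.1]
force: [0.2, -0.8, 0.1]
gripper_width: 24.2
gripper_force: 0.0
```

step_arm(plan=[3.5,-1,-2,0,0,0,3.5,-1,-2,0,0,0,3.5,-1,-2,0,0,0,3.5,-1,0,0,0,0,3.5,-1,0,0,0,0])

```text
time_s: 17.6
ee_pos: [429.8, 75.6, 144.1]
ee_rot: [179.8, -0.0, 99.0]
force: [0.5, 0.1, 0.4]
gripper_width: 24.1
gripper_force: 0.0
```

Run:
```python
from h import *
rings()
p=viewer.grab_frame('top');a=cv2.resize(p['img'][130:260,140:380,::-1],None,fx=3.3,fy=3.3,interpolation=2)
m=(p['img'].max(2)<85).astype('uint8')
n,l,st,c=cv2.connectedComponentsWithStats(m)
for i in range(1,n):
    if 20<st[i,4]<300 and 160<c[i,0]<360 and 140<c[i,1]<250: print(st[i],px2w(p,(st[i,0]+st[i,2]/2-.5,st[i,1]+st[i,3]/2-.5),8)[:2].round(1))
cv2.imwrite('pics/f.png',a)
```

```text
[429.8  75.6 144.1] [179.8  -0.   99. ] t 17.6
[405   0  36  29 712] [589.4 309.3]
[ 20 128  10  87 322] [109.8  42.3]
[  0 171   7  44 240] [57.   2.9]
scene [[522.0, -158.0], [588.0, -205.0], [694.0, -69.0], [598.0, 195.0], [539.0, -180.0]]
top [[542.0, -192.0], [605.0, 199.0], [520.0, -147.0], [696.0, -62.0]]
[165 173  12  11  97] [588.4 308.8]
[336 177  13  12  59] [ 592.3 -203.4]
[332 192  13  12  53] [ 546.4 -191. ]
[319 201   8  12  29] [ 517.9 -144.7]
[325 200   7  12  23] [ 521.4 -161.1]
```

View pics/f.png

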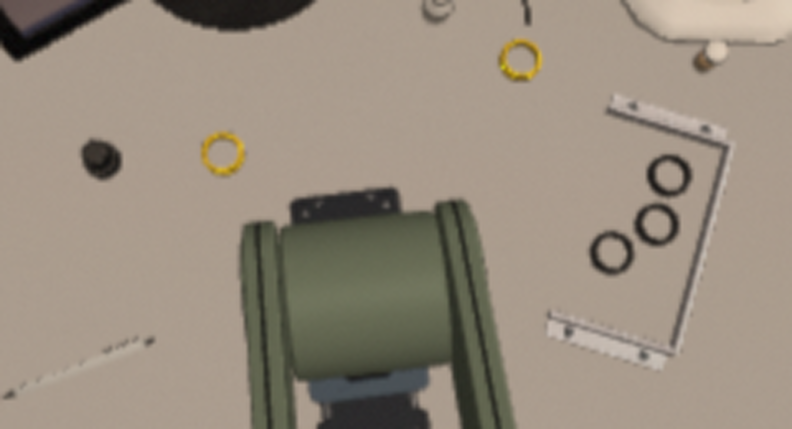

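The final top view shows all three black rings flat inside the fence, at (669,175), (656,224) and (612,252). The innermost-to-mouth margin is about 22 mm for ring C. In that crop the bottle, vial and eyepiece have not moved, and the hand is clear. The objective is hidden behind the arm, but no move went near it at low height.

```bash
python3 -c "
from h import *
print(env.job_done())"
```

```text
the job is handed in; nothing more can be done
None
```

All three black rings were swept into the fence and lie inside it, the least deep about 22 mm within the allowed limit; the job was handed in at about 18 s of the 72 s, though no verdict came back. The vial, bottle and eyepiece look unmoved, and the objective was hidden behind the arm in the last picture.

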